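# Release the safety hook of a specimen cabinet

## Task

The door of the small wooden specimen cabinet stands ajar, held by its safety hook. Reach down through the narrow gap between door and cabinet, press the hook gently down to the end of its travel (its plastic is brittle: never load any part of the cabinet with more than 20 N), and while it is down draw the door off the catch; then swing the door steadily, without flinging it, at least 45 degrees open, leave it there and take the hand away. Leave the dishes, vial box and jar alone.

Things in the scene. Friction and masses are not known exactly. Their poses are not given: they have to be found in the camera images.
- cabinet: Fixed bench-top cabinet of pale wood, 200 deep (x) x 300 wide (y) x 243 mm high; origin at the centre of its underside, on the bench; own x points from its front to its back (the front faces the robot), y to its left, z up. The roof starts at own x = -84 mm. Its front frame, rail, door and hook are one adjustable unit: all sit up to 12 mm above or below the nominal heights given here.
- hinge_foot (a point): Point of the vertical hinge axis at bench height (cabinet x -102, y 125 mm). The glazed wooden door is 16 mm thick, 250 mm wide, z nominally 32 to 244 mm; its inner face lies in the plane of the hinge axis. The bow handle outside is not needed. Opening, the door turns clockwise seen from above.
- rail (a point): Nominal centre of the frame's top rail, which runs 274 mm along cabinet y, is 12 mm thick (x) and 18 mm high (nominally z 228 to 246 mm). The hook's barb, 18 mm wide, rises behind it to z 236.5 mm nominal. Between rail and door, at the hook, the gap is 36 to 40 mm wide, open above.
- hook_nominal (a point): Place to press, nominal: top of the white plastic hook's level arm in the gap, with the door at 0.18 rad; 210 mm from the hinge along the door, 18 mm off its inner face. The arm is 36 mm wide, 6 mm thick, 62 mm long from that face, its top at z 219 mm give or take 12: find it by feel. It slides straight down in a guide on the door and goes along with the door.
- door (a joint): Door angle (rad), 0 shut to 1.6 wide open towards the robot. The hook stops it near 0.18. The hook: sprung, 4 N starts it, then 0.5 N per mm; clear of the rail 8.5 mm down, hard stop at 10 mm (9 N); let go, it springs up. With the hook down past 0.30 rad the barb is clear for good. Hinge friction 0.12 N m; the door stays where left. Limit 20 N from the fingers on any part.
- dishes: Bystander: stack of three clear dishes, 58 mm across, 45 mm high, on the light table (30 mm high slab on the right); origin at the centre of its underside.
- vial_box: Bystander: open white box with compartments, 130 x 100 x 40 mm, on the bench to the left; origin at the centre of its underside.
- jar: Bystander: glass jar, 60 mm across, 85 mm high, on the bench to the left; origin at the centre of its underside.

How it is judged:
By the outcome, as a careful person would: the job done as asked, in the order asked, and still so for the second after the job is handed in, with the robot touching nothing.
It also fails if it takes over 59 s, if anything falls off the work surface, if the arm or the gripper's body presses on something with over 40 N, if the wrist force passes 120 N, or if a joint passes its speed limit or range.

## Robot

A 6-joint arm with a two-finger parallel gripper is mounted at the origin on the work surface. World frame = base frame: x ahead of the robot, y to its left, z up, the work surface at z = 0. Lengths are in m, angles in rad, forces in N, time in s.
With the tool pointing down it reaches from about 0.3 to 0.775 m from the base axis. Payload 14.6 kg.
Tool frame: the origin (TCP) lies at the very end of the fingers, on their centre line; the grasp point (between the pads) lies 19 mm behind it; z points along the fingers, y is the line along which they close (so a half turn about z gives the same grasp; the last joint's range is limited). The gripper opens to 94 mm and grips with 3 to 60 N. Pads are 16 mm wide; open, the fingers measure 119 mm over their backs; the gripper's body (75 mm by 177 mm) begins 78 mm behind the grasp point.
Start: joints at [1.276, 0.3, 1.521, -0, 1.321, -0.067], TCP at [0.124, 0.536, 0.168] pointing down, gripper open.
Joint ranges: [-3.03, 3.03], [-0.79, 2.21], [0.23, 2.52], [-1.04, 4.18], [0, 3.07], [-2.55, 2.55]. Speed limits (rad/s): [2.22, 2.22, 2.57, 3.14, 3.14, 3.14].

## Interface

Orientations are given as [roll, pitch, yaw] about the fixed x, y, z axes, in that order (R = Rz(yaw) Ry(pitch) Rx(roll)).
In Python, from station import ctrl, cams gives the robot as it stands. The module is installed in compiled form; this text tells all that it offers.
- The arm moves only by the tool arm_command, never from a script. Its argument "plan" is a list that holds one entry, the list of rows, each a list of 7 numbers: the shift along the tool's x, y, z in shares of 800 mm (1.0 is 800 mm), then the turn, a rotation vector about the tool's x, y, z in shares of pi/2 rad (1.0 is pi/2 rad), then the closure, from -1 (fully open) to 1 (shut). A call has 1 to 12 rows; each row is the pose to reach, as a shift and turn from the pose commanded when the call began, along the tool's axes at that moment; what a row does not reach only later rows make up. A row lasts 1/10 s, in which the tool goes at most 50 mm and 8.59 degrees, less where a joint would pass 70% of its speed; a pose out of reach is approached as far as the arm can. Shift and turn numbers lie between -1 and 1, and a call with a number outside is refused. A call with a gripper value outside its range is refused whole. The fingers move at their own pace and stop on an object; "squeeze" is the grip in N (left out, the last holds). Time passes only in rows, so rows that repeat a pose let the fingers close. It gives the time, the measured TCP pose, the force, the opening and the grip force at its end, in the units of the state.
- ctrl.get_obs(): the state, without advancing time (a new reading comes with each control period).
- cams.camera(name): name is "scene" or "side" or "wrist"; returns (picture, depth): 420x560x3 uint8, blue, green, red; 420x560 float32, m along the optical axis (not along the pixel's ray), 0 where there is no reading.
- cams.camera_info(name): a dict with "fx", "fy", "cx", "cy" (pixels), "dist_coeffs" ([k1, k2, p1, p2, k3] as OpenCV has them; the pictures are not rectified), "world_to_cam" (4x4, takes a point from world to camera coordinates). Camera axes: x right, y down, z forward; pixel columns grow to the right and rows downward; lengths in m; the calibration is good to about 2 mm. A picture is of the moment at which its call begins: read the wrist's pose just before it. camera_info takes no time and is no camera call; for the wrist camera it gives the pose at the moment of the call.
- ctrl.hand_in(): hands the job in; it is judged then, once.
The state is a dict: "time_s": time; "qpos": joint angles; "joint_vel": joint speeds; "tau": joint torques, N m; "ee_pos": TCP position; "eef_rot": TCP orientation; "force": force on the tool from outside, world axes, zero at the start; "moment": the same for the moment, N m; "grip_width": finger opening in m; "grip_force": force on a finger pad.
Only numpy, scipy, OpenCV 4.12 (cv2) and the standard library are available. Lean on these libraries where they do the work, as an engineer would, in place of code of your own. Each camera call takes 0.05 s, during which the arm holds its last target. There are 200 camera calls.

## Working session

There is one attempt and no reset: what is moved stays moved. The work goes in short steps, Python scripts to look and compute and a tool call to move; the robot and the scene stay as the last step left them, time stands still between calls to the robot, and variables do not carry over. Pictures are saved under pics/ and viewed, at most 10 in all, crops included, and the job is handed in when it is done.

Besides the shell and the picture viewer there is one more tool, called after "Emit:" by a JSON object that holds its "op" and its "data". arm_command: Moves the arm, as the interface text tells. Its arguments: {"type":"object","properties":{"plan":{"type":"array"},"squeeze":{"type":"number"}},"required":["plan"]}

```bash
mkdir -p pics; python3 - <<'E'
from station import ctrl, cams
import cv2, numpy as np
print({k:np.round(v,3) for k,v in ctrl.get_obs().items()})
for n in("scene","side"):
    p,d=cams.camera(n); cv2.imwrite(f"pics/{n}0.png",p); np.save(f"{n}0.npy",d)
    i=cams.camera_info(n); print(n,{k:np.round(v,3).tolist() for k,v in i.items()})
E
```

```text
{'time_s': np.float64(0.0), 'qpos': array([ 1.276,  0.3  ,  1.522,  0.   ,  1.321, -0.067]), 'joint_vel': array([-0.   ,  0.002,  0.001,  0.   ,  0.001, -0.001]), 'tau': array([ 1.0000e-03, -5.3180e+01, -3.5274e+01,  7.1000e-02,  2.4000e-02,
       -0.0000e+00]), 'ee_pos': array([0.124, 0.535, 0.167]), 'eef_rot': array([-3.14 , -0.   ,  2.914]), 'force': array([-0.036, -0.139, -0.272]), 'moment': array([-0.029, -0.016, -0.022]), 'grip_force': np.float64(0.0), 'grip_width': np.float64(0.094)}
scene {'fx': 406.163, 'fy': 406.163, 'cx': 275.823, 'cy': 205.447, 'dist_coeffs': [0.019, 0.0, 0.0, 0.0, 0.0], 'world_to_cam': [[-0.95, -0.311, -0.0, 0.556], [-0.285, 0.873, -0.395, 0.192], [0.123, -0.375, -0.919, 1.061], [0.0, 0.0, 0.0, 1.0]]}
side {'fx': 480.005, 'fy': 480.005, 'cx': 277.596, 'cy': 210.957, 'dist_coeffs': [0.048, 0.0, 0.0, 0.0, 0.0], 'world_to_cam': [[-0.958, -0.287, 0.008, 0.583], [-0.184, 0.593, -0.783, 0.211], [0.22, -0.752, -0.621, 1.424], [0.0, 0.0, 0.0, 1.0]]}
```

View pics/scene0.png

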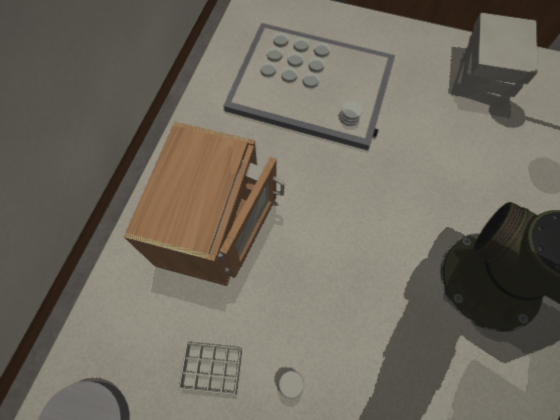

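View pics/side0.png

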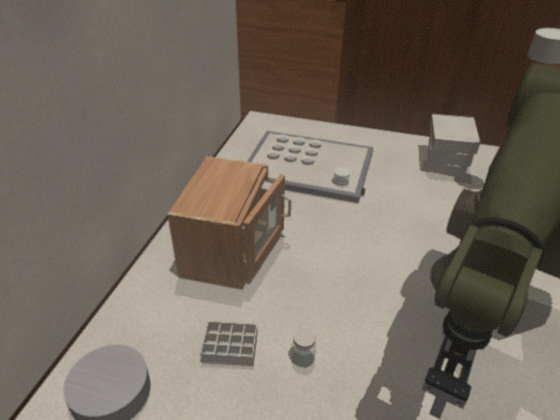

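The pictures show the cabinet at about (205,200) in scene and (230,220) in side. The door is ajar on its right side, with the hinge near (230,270) and the free end near (272,165). The white hook is in the gap near (258,178).

```bash
cat > h.py <<'E'
import numpy as np, cv2
from station import ctrl, cams
def cloud(n,d,i=None):
    i=i or cams.camera_info(n)
    K=np.array([[i["fx"],0,i["cx"]],[0,i["fy"],i["cy"]],[0,0,1]])
    v,u=np.mgrid[:d.shape[0],:d.shape[1]]
    uv=np.stack([u,v],-1).reshape(-1,1,2).astype(float)
    r=cv2.undistortPoints(uv,K,np.array(i["dist_coeffs"]))[:,0]
    P=np.c_[r,np.ones(len(r))]*d.reshape(-1,1)
    T=np.linalg.inv(i["world_to_cam"])
    return (P@T[:3,:3].T+T[:3,3]).reshape(*d.shape,3)
E
python3 - <<'E'
from h import *
for n in("scene","side"):
    d=np.load(n+"0.npy"); W=cloud(n,d); p=cv2.imread(f"pics/{n}0.png")
    z=W[...,2]; u0,u1,v0,v1=(110,300,110,300) 
    m=np.zeros(d.shape,bool); m[v0:v1,u0:u1]=1; m&=d>0
    mt=m&(z>.215)&(z<.27); h,e=np.histogram(z[mt],bins=np.arange(.214,.271,.003)); print(n,list(zip(np.round(e,3).tolist(),h.tolist())))
    k,l,s,c=cv2.connectedComponentsWithStats((m&(abs(z-.243)<.006)).astype(np.uint8))
    for j in np.argsort(-s[1:,4])[:3]+1:
        q=W[l==j][:,:2].astype(np.float32); r=cv2.minAreaRect(q*1000); print(s[j],r, np.median(z[l==j]),cv2.boxPoints(r).round().tolist())
    c=p[110:300,110:310]; c=cv2.resize(c,None,fx=3.5,fy=3.1,interpolation=cv2.INTER_CUBIC)
    if n=="scene": cv2.imwrite("pics/crop1.png",cv2.resize(p[120:285,120:300],None,fx=3.6,fy=3.6,interpolation=cv2.INTER_CUBIC))
    # height map from cloud
    H=np.full((400,400),0.);
E
```

```text
scene [(0.214, 47), (0.217, 84), (0.22, 107), (0.223, 105), (0.226, 109), (0.229, 124), (0.232, 560), (0.235, 897), (0.238, 2682), (0.241, 6936), (0.244, 805), (0.247, 2), (0.25, 0), (0.253, 0), (0.256, 0), (0.259, 0), (0.262, 0), (0.265, 0), (0.268, 0)]
[  124   122   131   139 10445] ((752.4127197265625, 85.2905502319336), (200.62384033203125, 301.3933410644531), 3.042900562286377) 0.2419331823286982 [[644.0, 230.0], [660.0, -71.0], [861.0, -60.0], [845.0, 241.0]]
[223 195  13  27  79] ((656.8870849609375, 108.99481201171875), (12.024611473083496, 63.28789138793945), 3.0404489040374756) 0.2383096362831001 [[649.0, 140.0], [653.0, 77.0], [665.0, 78.0], [661.0, 141.0]]
[237 168   8  19  49] ((660.5252075195312, 30.57718276977539), (11.682544708251953, 44.64997482299805), 4.150290012359619) 0.23805748717736175 [[653.0, 52.0], [656.0, 8.0], [668.0, 9.0], [665.0, 53.0]]
side [(0.214, 73), (0.217, 97), (0.22, 124), (0.223, 113), (0.226, 119), (0.229, 117), (0.232, 172), (0.235, 336), (0.238, 421), (0.241, 1624), (0.244, 2167), (0.247, 274), (0.25, 1), (0.253, 0), (0.256, 0), (0.259, 0), (0.262, 0), (0.265, 0), (0.268, 0)]
[ 168  156  100   72 4419] ((754.644775390625, 82.35136413574219), (201.78997802734375, 313.4241638183594), 3.1183183193206787) 0.24425656217473624 [[645.0, 233.0], [662.0, -80.0], [864.0, -69.0], [847.0, 244.0]]
[244 174  40  50 186] ((623.07373046875, 86.10414123535156), (242.65232849121094, 17.844776153564453), 83.14088439941406) 0.23837426368282866 [[600.0, -33.0], [617.0, -35.0], [646.0, 205.0], [629.0, 208.0]]
[283 174   1   1   1] ((605.6720581054688, -41.0715446472168), (0.0, 0.0), 0.0) 0.2377602011544725 [[606.0, -41.0], [606.0, -41.0], [606.0, -41.0], [606.0, -41.0]]
```

View pics/crop1.png

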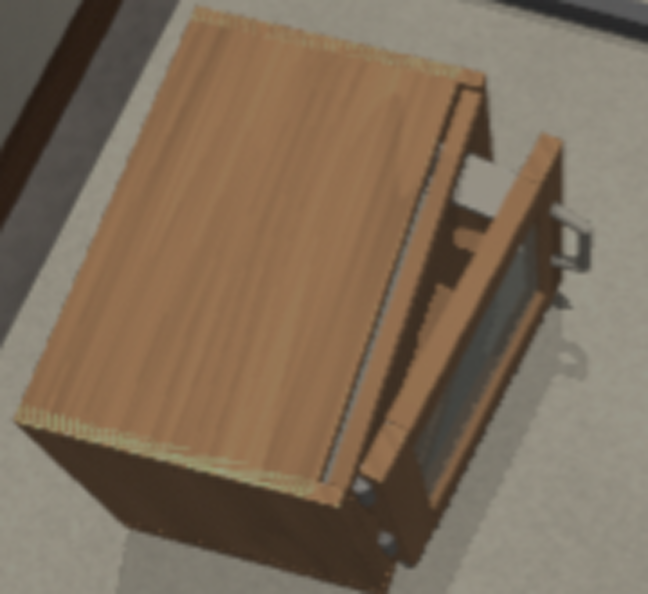

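Roof, rail and door edges are clear in this crop. The white hook is at about (485,185), which is scene pixel (255,171), and the hinge end is at the lower left of the door. I'll measure the hook, rail and door top next.

```bash
python3 - <<'E'
from h import *
for n,(u0,u1,v0,v1) in {"scene":(240,272,155,190),"side":(255,285,170,215)}.items():
    d=np.load(n+"0.npy"); W=cloud(n,d); p=cv2.imread(f"pics/{n}0.png")
    hsv=cv2.cvtColor(p,cv2.COLOR_BGR2HSV); m=np.zeros(d.shape,bool); m[v0:v1,u0:u1]=1
    m&=(hsv[...,1]<60)&(hsv[...,2]>90)&(W[...,2]>.15)&(W[...,2]<.235)
    q=W[m]*1000; print(n,m.sum(),np.argwhere(m).mean(0))
    if len(q): print(np.median(q,0),q.min(0),q.max(0),np.percentile(q[:,2],[10,25,50,75,90]))
    # door inner-face frame coords
    th=np.radians(7.27); e=np.array([-np.sin(th),-np.cos(th)]); nn=np.array([np.cos(th),-np.sin(th)])
    r=q[:,:2]-[644.5,203.7]; print("along",np.percentile(r@e,[2,50,98]),"off",np.percentile(r@nn,[2,50,98]))
    roof=(abs(W[...,0]-.76)<.05)&(abs(W[...,1]-.085)<.08)&(W[...,2]>.2); print("roof z",np.median(W[roof][:,2]))
    # door top pts, coordinates in door frame
    P=W.reshape(-1,3)*1000; r=P[:,:2]-[644.5,203.7]; a=r@e;o=r@nn
    s=(a>20)&(a<240)&(o>-22)&(o<6)&(P[:,2]>231)&(P[:,2]<250); print("doortop",s.sum(),np.median(P[s,2]),np.percentile(o[s],[2,98]),np.polyfit(a[s],o[s],1),np.percentile(a[s],[1,99]))
    c=np.radians(3.04); ex=np.array([np.cos(c),np.sin(c)]);ey=np.array([-np.sin(c),np.cos(c)]); r=P[:,:2]-[753,84.3]
    a=r@ex;o=r@ey; s=(a>-108)&(a<-80)&(abs(o)<120)&(P[:,2]>225)&(P[:,2]<262)
    for lo in range(-110,-78,3):
        t=s&(a>=lo)&(a<lo+3); print(lo,t.sum(),np.round(np.median(P[t,2]),1) if t.any() else '',end='; ')
    print()
E
```

```text
scene 195 [171.11794872 253.55897436]
[642.18398756  -6.85596486 209.83499851] [623.67208243 -66.82079435 152.07572623] [673.78746386  12.53705293 226.03526465] [208.19650411 208.87952896 209.83499851 210.91040237 211.72745053]
along [191.64316826 209.00309098 226.11095793] off [ 8.40566451 24.28783844 42.49745487]
roof z 0.2419681835707279
doortop 707 234.8835351361448 [-16.05285721   0.2311996 ] [ 5.94131551e-03 -8.75281729e+00] [ 21.76672151 237.69385485]
-110 5 234.4; -107 6 234.7; -104 2 229.8; -101 229 235.4; -98 127 237.3; -95 141 237.2; -92 134 237.0; -89 29 236.6; -86 192 239.3; -83 133 242.0; -80 0 ; 
side 144 [195.09027778 269.21527778]
[636.5435013    2.18549384 199.33595604] [594.91965981 -59.08607955 150.28327583] [677.3045875   92.62694184 225.14218114] [157.86043168 171.96263793 199.33595604 211.58377708 213.10032702]
along [120.52653622 199.30757411 247.94876779] off [-19.91605042  19.25800225  46.00129541]
roof z 0.24454508602749847
doortop 320 237.09062712890022 [-14.75850232   2.49202165] [ 7.58124852e-03 -7.72926301e+00] [ 22.89669695 235.60800697]
-110 6 237.3; -107 5 236.9; -104 2 235.5; -101 72 233.6; -98 85 238.6; -95 54 239.9; -92 49 239.2; -89 47 238.7; -86 5 238.3; -83 121 240.7; -80 0 ;
```

Units first: shifts go in shares of 800 mm and turns go in shares of pi/2 rad. So -369 mm / 800 = -0.4613, -150 mm / 800 = -0.1875, -0.101 rad / 1.5708 = -0.0643.

Emit:
{"op": "arm_command", "data": {"plan": [[[0, 0, -0.0625, 0, 0, 0, 1], [0, 0, -0.125, 0, 0, 0, 1], [0, 0, -0.1875, 0, 0, 0, 1], [-0.0513, -0.0338, -0.1875, 0, 0, -0.0064, 1], [-0.1025, -0.0675, -0.1875, 0, 0, -0.0127, 1], [-0.1538, -0.1013, -0.1875, 0, 0, -0.0191, 1], [-0.205, -0.135, -0.1875, 0, 0, -0.0255, 1], [-0.2563, -0.17, -0.1875, 0, 0, -0.0318, 1], [-0.3075, -0.2038, -0.1875, 0, 0, -0.0382, 1], [-0.3588, -0.2375, -0.1875, 0, 0, -0.0446, 1], [-0.41, -0.2725, -0.1875, 0, 0, -0.0509, 1], [-0.4613, -0.3063, -0.1875, 0, 0, -0.0643, 1]]], "squeeze": 10}}

```text
time_s: 1.3
ee_pos: [0.4293, 0.2119, 0.318]
eef_rot: [-3.142, -0.0, 3.015]
force: [0.5, 1.0, 0.0]
grip_width: 0.0018
grip_force: 0.0
```

```bash
cat > g.py <<'E'
from h import *
import sys
from scipy.spatial.transform import Rotation as Ro
o=ctrl.get_obs(); R=Ro.from_euler('xyz',o["eef_rot"])
print("t",o["time_s"],"p",np.round(o["ee_pos"]*1000,1),"rpy",np.round(o["eef_rot"],3),"F",np.round(o["force"],2),"gw",o["grip_width"],"q6",round(o["qpos"][5],2))
if len(sys.argv)>1:
    x,y,z,yaw=map(float,sys.argv[1:]); print("shift",np.round(R.inv().apply(np.array([x,y,z])-o["ee_pos"]*1000),1),"turn",np.round((R.inv()*Ro.from_euler('xyz',[np.pi,0,yaw])).as_rotvec(),3))
E
python3 g.py 636 -7 318 3.015
```

```text
t 1.3 p [429.3 211.9 318. ] rpy [-3.142 -0.     3.015] F [0.52 0.96 0.02] gw 0.0018474787440419828 q6 -1.06
shift [-232.7 -191.1   -0. ] turn [-0. -0.  0.]
```

To row units: -233 mm / 800 = -0.2913, -191 mm / 800 = -0.2388.

Emit:
{"op": "arm_command", "data": {"plan": [[[-0.0463, -0.0375, 0, 0, 0, 0, 1], [-0.0925, -0.075, 0, 0, 0, 0, 1], [-0.1375, -0.1125, 0, 0, 0, 0, 1], [-0.1838, -0.15, 0, 0, 0, 0, 1], [-0.2288, -0.1875, 0, 0, 0, 0, 1], [-0.2625, -0.215, 0, 0, 0, 0, 1], [-0.2813, -0.2313, 0, 0, 0, 0, 1], [-0.2913, -0.2388, 0, 0, 0, 0, 1], [-0.2913, -0.2388, 0, 0, 0, 0, 1], [-0.2913, -0.2388, 0, 0, 0, 0, 1]]]}}

```text
time_s: 2.3
ee_pos: [0.635, -0.0044, 0.3181]
eef_rot: [3.141, -0.0, 3.015]
force: [-0.1, 0.6, -0.1]
grip_width: 0.0005
grip_force: 0.0
```

```bash
python3 g.py 636 -7 242 3.015; python3 - <<'E'
from h import *
i=cams.camera_info("wrist"); p,d=cams.camera("wrist"); W=cloud("wrist",d,i); cv2.imwrite("pics/w1.png",p); np.save("w1.npy",W)
E
```

```text
t 2.3 p [635.   -4.4 318.1] rpy [ 3.141 -0.     3.015] F [-0.11  0.65 -0.12] gw 0.0004512530674951688 q6 -1.51
shift [-1.4 -2.5 76.1] turn [ 0. -0.  0.]
```

View pics/w1.png

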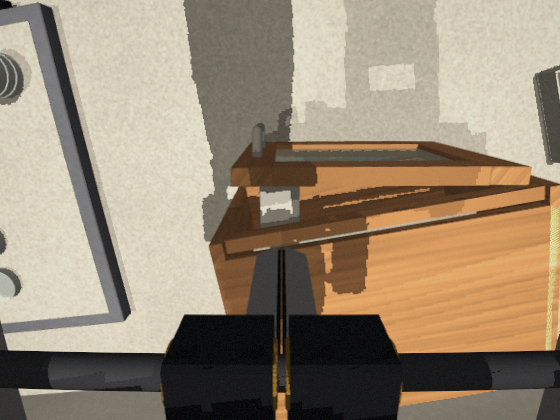

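The wrist view shows the hook as a light patch at about (280,205), between the door top at about row 175 and the rail at about row 235. The closed fingertips are at (283,250).

```bash
python3 - <<'E'
from h import *
W=np.load("w1.npy")*1000; p=cv2.imread("pics/w1.png")
hsv=cv2.cvtColor(p,cv2.COLOR_BGR2HSV)
m=np.zeros(W.shape[:2],bool); m[184:228,250:305]=1; m&=(hsv[...,1]<60)&(W[...,2]>195)&(W[...,2]<222)
q=W[m]; print(len(q),np.percentile(q,[2,50,98],axis=0).round(1))
for u in (250,280,310):
    c=W[140:260:3,u]; print(u,[(int(x),int(y),int(z)) for x,y,z in c if z>190])
E
```

```text
1446 [[625.8 -24.3 209.5]
 [642.8  -7.9 210.9]
 [660.    9.8 212.4]]
250 [(601, -28, 201), (601, -26, 218), (601, -25, 233), (603, -25, 236), (606, -26, 235), (608, -26, 235), (610, -27, 235), (613, -27, 235), (615, -27, 235), (659, -35, 220), (659, -34, 229), (660, -34, 235), (662, -34, 237), (664, -34, 238), (667, -35, 238), (670, -35, 237), (675, -36, 237), (676, -36, 242)]
280 [(604, -1, 219), (604, -1, 234), (606, -1, 235), (609, -2, 235), (611, -2, 236), (614, -2, 235), (616, -2, 235), (618, -3, 236), (626, -4, 211), (629, -4, 211), (632, -5, 212), (635, -5, 210), (638, -5, 210), (640, -6, 211), (643, -6, 210), (646, -6, 210), (649, -7, 210), (652, -7, 209), (655, -8, 209), (657, -8, 211), (661, -8, 209), (658, -8, 227), (658, -8, 235), (659, -8, 237), (662, -8, 237), (665, -9, 237), (667, -9, 238), (674, -10, 228), (674, -10, 234), (627, -4, 356), (627, -4, 360), (627, -4, 365)]
310 [(607, 25, 204), (607, 23, 221), (607, 22, 235), (609, 22, 234), (612, 22, 235), (614, 21, 236), (617, 21, 234), (619, 21, 236), (622, 21, 236), (657, 18, 223), (656, 17, 232), (657, 17, 237), (660, 16, 238), (662, 16, 238), (665, 16, 238), (668, 16, 238), (673, 16, 232), (673, 15, 239), (674, 15, 243), (677, 14, 242), (679, 14, 243), (682, 14, 243)]
```

To row units: 60 mm / 800 = 0.075, -2.5 mm / 800 = -0.0031.

Emit:
{"op": "arm_command", "data": {"plan": [[[-0.0031, 0, 0.025, 0, 0, 0, 1], [-0.0031, 0, 0.05, 0, 0, 0, 1], [-0.0031, 0, 0.075, 0, 0, 0, 1], [-0.0031, 0, 0.075, 0, 0, 0, 1], [-0.0031, 0, 0.075, 0, 0, 0, 1]]]}}

```text
time_s: 2.85
ee_pos: [0.6376, -0.0048, 0.2592]
eef_rot: [3.142, 0.001, 3.016]
force: [0.3, 0.6, 0.5]
grip_width: 0.0009
grip_force: 0.0
```

```bash
python3 g.py 638.5 -7.5 218 3.015
```

```text
t 2.85 p [637.6  -4.8 259.2] rpy [3.142e+00 1.000e-03 3.016e+00] F [0.32 0.62 0.55] gw 0.0008909134932398677 q6 -1.51
shift [-1.2 -2.6 41.2] turn [0.    0.001 0.001]
```

To row units: 43 mm / 800 = 0.0538, -2.6 mm / 800 = -0.0033.

Emit:
{"op": "arm_command", "data": {"plan": [[[-0.0013, -0.0033, 0.0063, 0, 0, 0, 1], [-0.0013, -0.0033, 0.0188, 0, 0, 0, 1], [-0.0013, -0.0033, 0.0313, 0, 0, 0, 1], [-0.0013, -0.0033, 0.0438, 0, 0, 0, 1], [-0.0013, -0.0033, 0.0513, 0, 0, 0, 1], [-0.0013, -0.0033, 0.0538, 0, 0, 0, 1], [-0.0013, -0.0033, 0.0538, 0, 0, 0, 1], [-0.0013, -0.0033, 0.0538, 0, 0, 0, 1]]]}}

```text
time_s: 3.65
ee_pos: [0.6386, -0.0082, 0.2155]
eef_rot: [3.142, 0.001, 3.015]
force: [0.2, -0.1, -0.3]
grip_width: 0.0006
grip_force: 0.0
```

```bash
python3 g.py 638.5 -7.5 212 3.015
```

```text
t 3.65 p [638.6  -8.2 215.5] rpy [3.142e+00 1.000e-03 3.015e+00] F [ 0.18 -0.07 -0.26] gw 0.0005528570146251273 q6 -1.51
shift [0.2 0.7 3.5] turn [ 0.     0.001 -0.   ]
```

To row units: 4 mm / 800 = 0.005, 3 mm / 800 = 0.0038.

Emit:
{"op": "arm_command", "data": {"plan": [[[0, 0, 0.0013, 0, 0, 0, 1], [0, 0, 0.0025, 0, 0, 0, 1], [0, 0, 0.0038, 0, 0, 0, 1], [0, 0, 0.005, 0, 0, 0, 1], [0, 0, 0.005, 0, 0, 0, 1], [0, 0, 0.005, 0, 0, 0, 1]]]}}

```text
time_s: 4.25
ee_pos: [0.6385, -0.0082, 0.2111]
eef_rot: [3.142, 0.0, 3.015]
force: [0.3, -0.6, -0.7]
grip_width: 0.0003
grip_force: 0.0
```

To row units: 2 mm / 800 = 0.0025, 1.5 mm / 800 = 0.0019.

Emit:
{"op": "arm_command", "data": {"plan": [[[0, 0, 0.0006, 0, 0, 0, 1], [0, 0, 0.0013, 0, 0, 0, 1], [0, 0, 0.0019, 0, 0, 0, 1], [0, 0, 0.0025, 0, 0, 0, 1], [0, 0, 0.0025, 0, 0, 0, 1], [0, 0, 0.0025, 0, 0, 0, 1]]]}}

```text
time_s: 4.85
ee_pos: [0.6385, -0.0082, 0.2091]
eef_rot: [-3.142, 0.0, 3.015]
force: [-0.6, -0.1, -0.4]
grip_width: 0.0002
grip_force: 0.0
```

To row units: 1.5 mm / 800 = 0.0019, 1 mm / 800 = 0.0013.

Emit:
{"op": "arm_command", "data": {"plan": [[[0, 0, 0.0006, 0, 0, 0, 1], [0, 0, 0.0013, 0, 0, 0, 1], [0, 0, 0.0019, 0, 0, 0, 1], [0, 0, 0.0019, 0, 0, 0, 1], [0, 0, 0.0019, 0, 0, 0, 1]]]}}

```text
time_s: 5.35
ee_pos: [0.6385, -0.0082, 0.2075]
eef_rot: [-3.142, 0.0, 3.015]
force: [-0.5, 0.6, -0.7]
grip_width: 0.0005
grip_force: 0.0
```

To row units: 1 mm / 800 = 0.0013, 0.5 mm / 800 = 0.0006.

Emit:
{"op": "arm_command", "data": {"plan": [[[0, 0, 0.0006, 0, 0, 0, 1], [0, 0, 0.0013, 0, 0, 0, 1], [0, 0, 0.0013, 0, 0, 0, 1], [0, 0, 0.0013, 0, 0, 0, 1]]]}}

```text
time_s: 5.75
ee_pos: [0.6384, -0.0082, 0.2065]
eef_rot: [-3.142, -0.0, 3.015]
force: [0.7, 0.5, -0.2]
grip_width: 0.0003
grip_force: 0.0
```

Emit:
{"op": "arm_command", "data": {"plan": [[[0, 0, 0.0006, 0, 0, 0, 1], [0, 0, 0.0013, 0, 0, 0, 1], [0, 0, 0.0013, 0, 0, 0, 1], [0, 0, 0.0013, 0, 0, 0, 1]]]}}

```text
time_s: 6.15
ee_pos: [0.6385, -0.0082, 0.2055]
eef_rot: [-3.142, -0.0, 3.015]
force: [0.4, -0.2, -0.4]
grip_width: 0.0005
grip_force: 0.0
```

To row units: 1 mm / 800 = 0.0013, 0.5 mm / 800 = 0.0006.

Emit:
{"op": "arm_command", "data": {"plan": [[[0, 0, 0.0006, 0, 0, 0, 1], [0, 0, 0.0013, 0, 0, 0, 1], [0, 0, 0.0013, 0, 0, 0, 1], [0, 0, 0.0013, 0, 0, 0, 1]]]}}

```text
time_s: 6.55
ee_pos: [0.6384, -0.0082, 0.2045]
eef_rot: [3.142, -0.0, 3.015]
force: [0.9, 0.0, 0.5]
grip_width: 0.0005
grip_force: 0.0
```

```bash
python3 g.py; python3 - <<'E'
from h import *
i=cams.camera_info("wrist"); p,d=cams.camera("wrist"); W=cloud("wrist",d,i); np.save("w2.npy",W)
cv2.imwrite("pics/w2.png",cv2.resize(p[120:330,180:400],None,fx=2.8,fy=2.8,interpolation=cv2.INTER_CUBIC))
E
```

```text
t 6.55 p [638.4  -8.2 204.5] rpy [ 3.142 -0.     3.015] F [0.91 0.04 0.55] gw 0.0005138472856414624 q6 -1.51
```

View pics/w2.png

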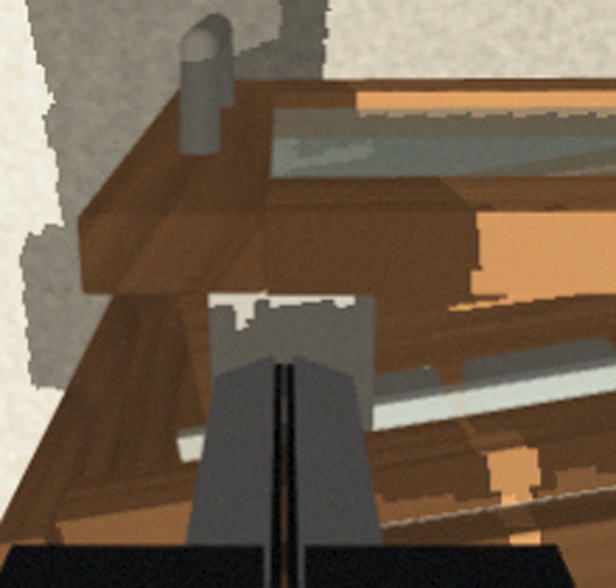

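The fingertips at (285,365) are in the gap over the grey-white hook, which spans x 208–375. There is no clear contact yet, so I'll keep feeling downward.

To row units: 1 mm / 800 = 0.0013, 0.5 mm / 800 = 0.0006.

Emit:
{"op": "arm_command", "data": {"plan": [[[0, 0, 0.0006, 0, 0, 0, 1], [0, 0, 0.0013, 0, 0, 0, 1], [0, 0, 0.0013, 0, 0, 0, 1], [0, 0, 0.0013, 0, 0, 0, 1]]]}}

```text
time_s: 7.0
ee_pos: [0.6385, -0.0082, 0.2036]
eef_rot: [-3.142, 0.0, 3.015]
force: [-0.2, -0.2, 0.2]
grip_width: 0.0003
grip_force: 0.0
```

To row units: 1 mm / 800 = 0.0013, 0.5 mm / 800 = 0.0006.

Emit:
{"op": "arm_command", "data": {"plan": [[[0, 0, 0.0006, 0, 0, 0, 1], [0, 0, 0.0013, 0, 0, 0, 1], [0, 0, 0.0013, 0, 0, 0, 1], [0, 0, 0.0013, 0, 0, 0, 1]]]}}

```text
time_s: 7.4
ee_pos: [0.6385, -0.0082, 0.2025]
eef_rot: [-3.142, -0.0, 3.015]
force: [0.5, -0.5, 0.2]
grip_width: 0.0009
grip_force: 0.0
```

```bash
python3 - <<'E'
from h import *
i=cams.camera_info("wrist"); p,d=cams.camera("wrist"); W=cloud("wrist",d,i)*1000
print(np.round(ctrl.get_obs()["force"],2))
for u in (258,268,283,305,311):
    print(u,[(v,int(x),int(y),int(z)) for v,(x,y,z) in zip(range(205,290,4),W[205:290:4,u])])
E
```

```text
[-0.17  0.2   0.54]
258 [(205, 606, -16, 235), (209, 608, -16, 236), (213, 611, -16, 234), (217, 612, -17, 236), (221, 615, -17, 235), (225, 617, -17, 236), (229, 627, -20, 211), (233, 629, -21, 212), (237, 632, -21, 210), (241, 635, -21, 211), (245, 637, -22, 210), (249, 640, -22, 210), (253, 643, -23, 210), (257, 627, -18, 252), (261, 627, -18, 257), (265, 627, -17, 262), (269, 628, -17, 264), (273, 628, -17, 270), (277, 628, -17, 274), (281, 628, -16, 278), (285, 628, -16, 280), (289, 628, -16, 285)]
268 [(205, 607, -11, 236), (209, 609, -11, 235), (213, 611, -11, 235), (217, 613, -11, 235), (221, 615, -12, 235), (225, 617, -12, 236), (229, 628, -14, 211), (233, 631, -15, 210), (237, 633, -15, 210), (241, 635, -15, 211), (245, 638, -16, 210), (249, 641, -16, 210), (253, 628, -13, 247), (257, 628, -13, 252), (261, 628, -13, 257), (265, 628, -13, 261), (269, 628, -13, 267), (273, 628, -12, 271), (277, 628, -12, 274), (281, 628, -12, 277), (285, 628, -12, 281), (289, 629, -12, 284)]
283 [(205, 608, -3, 235), (209, 610, -3, 234), (213, 612, -4, 235), (217, 614, -4, 235), (221, 617, -4
[... 559 characters left out ...]
, 6, 210), (245, 641, 5, 210), (249, 644, 5, 209), (253, 647, 5, 209), (257, 631, 4, 252), (261, 630, 3, 258), (265, 631, 3, 261), (269, 630, 3, 266), (273, 631, 3, 269), (277, 630, 2, 275), (281, 631, 2, 276), (285, 630, 2, 281), (289, 630, 2, 284)]
311 [(205, 610, 10, 235), (209, 612, 10, 235), (213, 614, 10, 236), (217, 615, 9, 237), (221, 618, 9, 235), (225, 620, 9, 235), (229, 631, 10, 210), (233, 634, 10, 210), (237, 636, 9, 210), (241, 639, 9, 210), (245, 641, 9, 210), (249, 644, 9, 210), (253, 647, 8, 210), (257, 649, 8, 210), (261, 558, 1, 419), (265, 654, 7, 210), (269, 657, 7, 211), (273, 659, 7, 211), (277, 657, 6, 221), (281, 657, 6, 226), (285, 657, 6, 231), (289, 631, 4, 284)]
```

```bash
python3 - <<'E'
from h import *
i=cams.camera_info("wrist"); T=np.array(i["world_to_cam"]); print("cam pos",np.linalg.inv(T)[:3,3].round(3))
K=np.array([[i["fx"],0,i["cx"]],[0,i["fy"],i["cy"]],[0,0,1]])
for z in (.2025,.2215,.24): print(z,cv2.projectPoints(np.array([[.6304,-.0082,z]]),cv2.Rodrigues(T[:3,:3])[0],T[:3,3],K,np.array(i["dist_coeffs"]))[0].ravel())
for n in("scene","side"):
    p,d=cams.camera(n); W=cloud(n,d)*1000
    s=(abs(W[...,0]-638)<14)&(abs(W[...,1]+8)<20)&(W[...,2]>195)&(W[...,2]<330); print(n,s.sum(),np.sort(W[s][:,2]).astype(int)[::max(1,s.sum()//25)])
    cv2.imwrite(f"pics/{n}3.png",cv2.resize(p[90:260,170:370],None,fx=3.5,fy=3.5,interpolation=cv2.INTER_CUBIC))
E
```

```text
cam pos [0.558 0.002 0.419]
0.2025 [279.63650914 226.02190142]
0.2215 [279.54676151 236.71743441]
0.24 [279.44317758 249.07505392]
scene 191 [205 207 208 208 209 209 209 209 210 210 210 211 211 211 212 213 246 250
 255 258 262 266 268 275 279 283 303 316]
side 198 [208 210 211 212 213 215 246 251 255 257 260 262 265 267 270 272 276 279
 281 283 286 289 294 298 304 308 311 317 322]
```

View pics/side3.png

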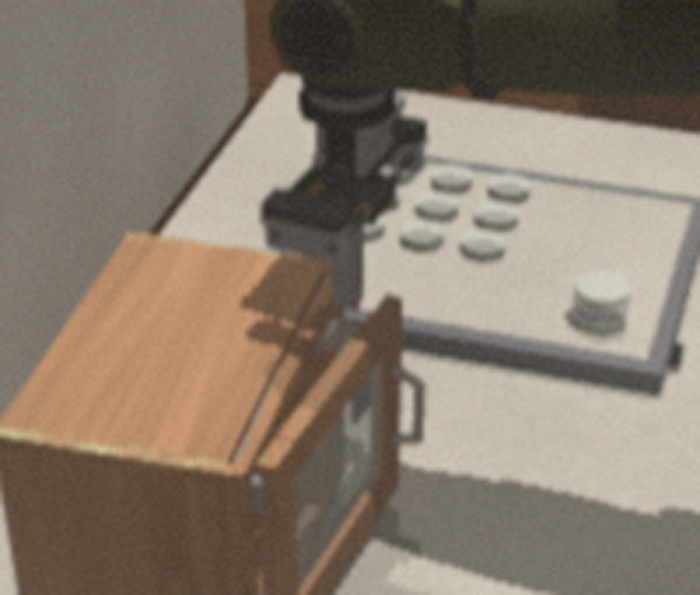

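The side view shows the fingers in the gap at about (345,290), with their ends still well above the hook at about (335,325). All three cameras put the real finger ends at z ≈ 0.242, about 38 mm above the reported TCP. That explains why I felt nothing at reported z 0.2025. I'll go on down in small steps by feel, expecting contact near reported z 0.172.

To row units: 10 mm / 800 = 0.0125, 8 mm / 800 = 0.01.

Emit:
{"op": "arm_command", "data": {"plan": [[[0, 0, 0.0025, 0, 0, 0, 1], [0, 0, 0.005, 0, 0, 0, 1], [0, 0, 0.0075, 0, 0, 0, 1], [0, 0, 0.01, 0, 0, 0, 1], [0, 0, 0.0125, 0, 0, 0, 1], [0, 0, 0.0125, 0, 0, 0, 1]]]}}

```text
time_s: 8.15
ee_pos: [0.6383, -0.0082, 0.1921]
eef_rot: [-3.142, -0.001, 3.015]
force: [0.5, 0.2, 0.1]
grip_width: 0.0004
grip_force: 0.0
```

```bash
cat > t.py <<'E'
from h import *
i=cams.camera_info("wrist"); p,d=cams.camera("wrist"); W=cloud("wrist",d,i)*1000
o=ctrl.get_obs();e=o["ee_pos"]*1000; f=(abs(W[...,0]-e[0]+7)<5)&(abs(W[...,1]-e[1]-1)<9)&(W[...,2]>e[2]+22)&(W[...,2]<e[2]+80)
print("ee",e.round(1),"F",o["force"].round(2),"tip z",np.sort(W[f][:,2])[:30:6].round(1))
h=(W[...,0]>e[0]-20)&(W[...,0]<e[0]+8)&(abs(W[...,1]-e[1])<20)&(W[...,2]>190)&(W[...,2]<e[2]+33 if e[2]>180 else W[...,2]<212); print("hook z",np.percentile(W[h][:,2],[10,50,90]).round(1))
E
python3 t.py
```

```text
ee [638.4  -8.2 192.4] F [0.53 0.55 0.14] tip z [228.5 229.6 230.5 231.  231.5]
hook z [210.  210.8 211.5]
```

To row units: 12 mm / 800 = 0.015, 10 mm / 800 = 0.0125.

Emit:
{"op": "arm_command", "data": {"plan": [[[0, 0, 0.0025, 0, 0, 0, 1], [0, 0, 0.005, 0, 0, 0, 1], [0, 0, 0.0075, 0, 0, 0, 1], [0, 0, 0.01, 0, 0, 0, 1], [0, 0, 0.0125, 0, 0, 0, 1], [0, 0, 0.015, 0, 0, 0, 1], [0, 0, 0.015, 0, 0, 0, 1]]]}}

```text
time_s: 8.9
ee_pos: [0.6384, -0.0082, 0.1802]
eef_rot: [-3.142, -0.0, 3.015]
force: [-0.3, -0.2, 0.4]
grip_width: 0.0007
grip_force: 0.0
```

To row units: 2 mm / 800 = 0.0025, 1.5 mm / 800 = 0.0019.

Emit:
{"op": "arm_command", "data": {"plan": [[[0, 0, 0.0006, 0, 0, 0, 1], [0, 0, 0.0013, 0, 0, 0, 1], [0, 0, 0.0019, 0, 0, 0, 1], [0, 0, 0.0025, 0, 0, 0, 1], [0, 0, 0.0025, 0, 0, 0, 1]]]}}

```text
time_s: 9.4
ee_pos: [0.6384, -0.0082, 0.1785]
eef_rot: [-3.142, -0.0, 3.015]
force: [-0.9, 0.2, 0.4]
grip_width: 0.0004
grip_force: 0.0
```

To row units: 2 mm / 800 = 0.0025, 1.5 mm / 800 = 0.0019.

Emit:
{"op": "arm_command", "data": {"plan": [[[0, 0, 0.0006, 0, 0, 0, 1], [0, 0, 0.0013, 0, 0, 0, 1], [0, 0, 0.0019, 0, 0, 0, 1], [0, 0, 0.0025, 0, 0, 0, 1], [0, 0, 0.0025, 0, 0, 0, 1]]]}}

```text
time_s: 9.9
ee_pos: [0.6384, -0.0082, 0.1765]
eef_rot: [-3.142, -0.0, 3.015]
force: [0.0, 0.0, -0.2]
grip_width: 0.0005
grip_force: 0.0
```

```bash
python3 t.py
```

```text
ee [638.5  -8.2 176.5] F [-0.41 -0.49 -0.12] tip z [208.9 209.8 210.  210.3 210.4]
hook z [210.  210.7 211.5]
```

To row units: 2 mm / 800 = 0.0025, 1.5 mm / 800 = 0.0019.

Emit:
{"op": "arm_command", "data": {"plan": [[[0, 0, 0.0006, 0, 0, 0, 1], [0, 0, 0.0013, 0, 0, 0, 1], [0, 0, 0.0019, 0, 0, 0, 1], [0, 0, 0.0025, 0, 0, 0, 1], [0, 0, 0.0025, 0, 0, 0, 1]]]}}

```text
time_s: 10.45
ee_pos: [0.6384, -0.0081, 0.1745]
eef_rot: [3.142, -0.0, 3.015]
force: [-0.1, -0.8, 0.4]
grip_width: 0.0001
grip_force: 0.0
```

To row units: 1.5 mm / 800 = 0.0019, 1 mm / 800 = 0.0013.

Emit:
{"op": "arm_command", "data": {"plan": [[[0, 0, 0.0006, 0, 0, 0, 1], [0, 0, 0.0013, 0, 0, 0, 1], [0, 0, 0.0019, 0, 0, 0, 1], [0, 0, 0.0019, 0, 0, 0, 1], [0, 0, 0.0019, 0, 0, 0, 1]]]}}

```text
time_s: 10.95
ee_pos: [0.6386, -0.0082, 0.1734]
eef_rot: [-3.142, 0.001, 3.015]
force: [-0.9, -1.1, 3.9]
grip_width: 0.0004
grip_force: 2.0
```

Contact at reported z 0.1734 (3.9 N). Now I'll press down slowly.

To row units: 7 mm / 800 = 0.0088, 6 mm / 800 = 0.0075.

Emit:
{"op": "arm_command", "data": {"plan": [[[0, 0, 0.0013, 0, 0, 0, 1], [0, 0, 0.0025, 0, 0, 0, 1], [0, 0, 0.0038, 0, 0, 0, 1], [0, 0, 0.005, 0, 0, 0, 1], [0, 0, 0.0063, 0, 0, 0, 1], [0, 0, 0.0075, 0, 0, 0, 1], [0, 0, 0.0088, 0, 0, 0, 1], [0, 0, 0.0088, 0, 0, 0, 1]]]}}

```text
time_s: 11.75
ee_pos: [0.6387, -0.0083, 0.1664]
eef_rot: [-3.141, 0.001, 3.015]
force: [-0.3, -1.2, 7.3]
grip_width: 0.0005
grip_force: 3.8
```

To row units: 2 mm / 800 = 0.0025, 1.5 mm / 800 = 0.0019.

Emit:
{"op": "arm_command", "data": {"plan": [[[0, 0, 0.0006, 0, 0, 0, 1], [0, 0, 0.0013, 0, 0, 0, 1], [0, 0, 0.0019, 0, 0, 0, 1], [0, 0, 0.0025, 0, 0, 0, 1], [0, 0, 0.0025, 0, 0, 0, 1], [0, 0, 0.0025, 0, 0, 0, 1]]]}}

```text
time_s: 12.35
ee_pos: [0.6388, -0.0083, 0.1647]
eef_rot: [-3.141, 0.001, 3.015]
force: [-0.9, -2.1, 8.5]
grip_width: 0.0003
grip_force: 4.2
```

```bash
python3 t.py
```

```text
ee [638.7  -8.3 164.7] F [-1.12 -1.77  8.46] tip z [209.  210.7 211.1 211.8 212.1]
hook z [201.1 202.  203.1]
```

To row units: 1 mm / 800 = 0.0013, 0.6 mm / 800 = 0.0008.

Emit:
{"op": "arm_command", "data": {"plan": [[[0, 0, 0.0004, 0, 0, 0, 1], [0, 0, 0.0008, 0, 0, 0, 1], [0, 0, 0.0013, 0, 0, 0, 1], [0, 0, 0.0013, 0, 0, 0, 1], [0, 0, 0.0013, 0, 0, 0, 1]]]}}

```text
time_s: 12.9
ee_pos: [0.6388, -0.0083, 0.1638]
eef_rot: [-3.141, 0.001, 3.015]
force: [-0.8, -0.7, 8.6]
grip_width: 0.0006
grip_force: 4.4
```

To row units: 0.4 mm / 800 = 0.0005, 0.2 mm / 800 = 0.0003.

Emit:
{"op": "arm_command", "data": {"plan": [[[0, 0, 0.0003, 0, 0, 0, 1], [0, 0, 0.0005, 0, 0, 0, 1], [0, 0, 0.0005, 0, 0, 0, 1], [0, 0, 0.0005, 0, 0, 0, 1]]]}}

```text
time_s: 13.3
ee_pos: [0.6388, -0.0084, 0.1634]
eef_rot: [-3.141, 0.001, 3.015]
force: [-0.7, -1.1, 8.9]
grip_width: 0.0007
grip_force: 4.5
```

To row units: 0.4 mm / 800 = 0.0005, 0.2 mm / 800 = 0.0003.

Emit:
{"op": "arm_command", "data": {"plan": [[[0, 0, 0.0003, 0, 0, 0, 1], [0, 0, 0.0005, 0, 0, 0, 1], [0, 0, 0.0005, 0, 0, 0, 1], [0, 0, 0.0005, 0, 0, 0, 1]]]}}

```text
time_s: 13.7
ee_pos: [0.639, -0.0084, 0.1633]
eef_rot: [-3.141, 0.002, 3.015]
force: [-0.5, -2.1, 10.6]
grip_width: 0.001
grip_force: 5.3
```

```bash
python3 t.py
python3 - <<'E'
# arc plan in tool frame at start of swing: tool y along door (away from hinge), tool x towards door outside (-normal), turn +z
import numpy as np
# finger centre in the door frame: along a, off o (inner normal). pure rotation about hinge by phi
a=np.dot(np.array([638.8-644.5,-8.3-203.7]),[-.1266,-.992]); o=np.dot(np.array([638.8-644.5,-8.3-203.7]),[.992,-.1266]); print(a,o)
E
```

```text
ee [639.   -8.4 163.3] F [-0.59 -1.9  11.47] tip z [208.9 210.3 211.1 211.6 212.2]
hook z [199.9 200.7 202.2]
211.02562 21.184799999999953
```

The hook is at its stop, at about 11 N. Holding it down, I'll draw toward the door gently.

Emit:
{"op": "arm_command", "data": {"plan": [[[0.0013, 0, -0.0001, 0, 0, 0, 1], [0.0038, 0, -0.0003, 0, 0, 0, 1], [0.0063, 0, -0.0003, 0, 0, 0, 1], [0.0088, 0, -0.0003, 0, 0, 0, 1], [0.0113, 0, -0.0003, 0, 0, 0, 1], [0.0138, 0.0003, -0.0003, 0, 0, 0, 1], [0.015, 0.0004, -0.0003, 0, 0, 0, 1], [0.015, 0.0004, -0.0003, 0, 0, 0, 1]]]}}

```text
time_s: 14.55
ee_pos: [0.627, -0.0069, 0.1634]
eef_rot: [-3.141, 0.002, 3.014]
force: [-0.4, -4.0, 9.9]
grip_width: 0.0003
grip_force: 4.8
```

```bash
cat > a.py <<'E'
from h import *
i=cams.camera_info("wrist"); p,d=cams.camera("wrist"); P=(cloud("wrist",d,i)*1000).reshape(-1,3)
o=ctrl.get_obs(); print("ee",(o["ee_pos"]*1000).round(1),"yaw",o["eef_rot"][2].round(3),"F",o["force"].round(2),"t",o["time_s"])
r=P[:,:2]-[644.5,203.7]; s=(P[:,2]>232)&(P[:,2]<239)&(r[:,0]<40); L=np.hypot(*r.T); s&=(L<262)&(L>60)
ang=np.arctan2(-r[:,0],-r[:,1])+np.radians(3.04)   # door angle
best=s&(ang>.1); k=best; 
# top face mid line is 8 mm outside the inner face
a=ang-np.arcsin(8/np.maximum(L,60)); h,e=np.histogram(a[k],bins=np.arange(.0,1.6,.02)); j=h.argmax(); print("door angle ~",np.median(a[k&(abs(a-e[j]-.01)<.06)]).round(3),h.max())
E
python3 a.py; python3 t.py
```

```text
ee [627.   -6.9 163.4] yaw 3.014 F [-0.82 -3.82 10.37] t 14.6
door angle ~ 0.235 3017
ee [627.   -7.  163.4] F [-0.22 -3.19 10.45] tip z [209.7 211.2 211.6 211.9 212.2]
hook z [199.8 200.7 202.4]
```

To row units: 50.4 mm / 800 = 0.063, 46.3 mm / 800 = 0.0579, 0.24 rad / 1.5708 = 0.1528.

Emit:
{"op": "arm_command", "data": {"plan": [[[0.0053, -0.0004, 0, 0, 0, 0.0127, 1], [0.0105, -0.0005, 0, 0, 0, 0.0255, 1], [0.0159, -0.0005, 0, 0, 0, 0.0382, 1], [0.0211, -0.0003, 0, 0, 0, 0.0509, 1], [0.0264, 0, 0, 0, 0, 0.0637, 1], [0.0316, 0.0004, 0, 0, 0, 0.0764, 1], [0.037, 0.0008, 0, 0, 0, 0.0891, 1], [0.0423, 0.0014, 0, 0, 0, 0.1019, 1], [0.0474, 0.002, 0, 0, 0, 0.1146, 1], [0.0526, 0.0028, 0, 0, 0, 0.1273, 1], [0.0579, 0.0036, 0, 0, 0, 0.1401, 1], [0.063, 0.0046, 0, 0, 0, 0.1528, 1]]]}}

```text
time_s: 15.85
ee_pos: [0.5774, 0.0033, 0.1633]
eef_rot: [-3.141, 0.002, 2.774]
force: [-0.6, -3.4, 9.7]
grip_width: 0.0007
grip_force: 4.9
```

```bash
python3 a.py; cat > arc.py <<'E'
from h import *
import sys
o=ctrl.get_obs(); y=o["eef_rot"][2]; r=o["ee_pos"][:2]*1000-[644.5,203.7]
x0=r@[np.cos(y),np.sin(y)]; y0=r@[np.sin(y),-np.cos(y)]; print("rel",x0.round(1),y0.round(1),np.hypot(x0,y0).round(1))
for k in range(1,13):
    f=k*float(sys.argv[1]); c,s=np.cos(f),np.sin(f); print([round(v,1) for v in (x0*c-y0*s-x0,x0*s+y0*c-y0)],round(f,3))
E
python3 arc.py 0.025
```

```text
ee [576.9   3.4 163.3] yaw 2.773 F [-0.67 -4.14  9.22] t 15.9
door angle ~ 0.474 3025
rel -9.3 -211.2 211.4
[np.float64(5.3), np.float64(-0.2)] 0.025
[np.float64(10.6), np.float64(-0.2)] 0.05
[np.float64(15.8), np.float64(-0.1)] 0.075
[np.float64(21.1), np.float64(0.1)] 0.1
[np.float64(26.4), np.float64(0.5)] 0.125
[np.float64(31.7), np.float64(1.0)] 0.15
[np.float64(36.9), np.float64(1.6)] 0.175
[np.float64(42.1), np.float64(2.4)] 0.2
[np.float64(47.3), np.float64(3.3)] 0.225
[np.float64(52.5), np.float64(4.3)] 0.25
[np.float64(57.7), np.float64(5.4)] 0.275
[np.float64(62.8), np.float64(6.7)] 0.3
```

The barb is clear at 0.47 rad. I'll keep swinging along the same arc.

To row units: 62.8 mm / 800 = 0.0785, 57.7 mm / 800 = 0.0721, 0.275 rad / 1.5708 = 0.1751.

Emit:
{"op": "arm_command", "data": {"plan": [[[0.0066, -0.0003, 0, 0, 0, 0.0159, 1], [0.0133, -0.0003, 0, 0, 0, 0.0318, 1], [0.0198, -0.0001, 0, 0, 0, 0.0477, 1], [0.0264, 0.0001, 0, 0, 0, 0.0637, 1], [0.033, 0.0006, 0, 0, 0, 0.0796, 1], [0.0396, 0.0013, 0, 0, 0, 0.0955, 1], [0.0461, 0.002, 0, 0, 0, 0.1114, 1], [0.0526, 0.003, 0, 0, 0, 0.1273, 1], [0.0591, 0.0041, 0, 0, 0, 0.1432, 1], [0.0656, 0.0054, 0, 0, 0, 0.1592, 1], [0.0721, 0.0068, 0, 0, 0, 0.1751, 1], [0.0785, 0.0084, 0, 0, 0, 0.191, 1]]]}}

```text
time_s: 17.1
ee_pos: [0.521, 0.0321, 0.1632]
eef_rot: [3.141, 0.002, 2.474]
force: [-2.3, -3.6, 10.4]
grip_width: 0.0006
grip_force: 5.4
```

```bash
python3 a.py; python3 arc.py 0.02
```

```text
ee [520.5  32.5 163.2] yaw 2.472 F [-3.94 -4.61 11.37] t 17.15
door angle ~ 0.775 3011
rel -9.0 -211.2 211.4
[np.float64(4.2), np.float64(-0.1)] 0.02
[np.float64(8.5), np.float64(-0.2)] 0.04
[np.float64(12.7), np.float64(-0.2)] 0.06
[np.float64(16.9), np.float64(-0.0)] 0.08
[np.float64(21.1), np.float64(0.2)] 0.1
[np.float64(25.3), np.float64(0.4)] 0.12
[np.float64(29.6), np.float64(0.8)] 0.14
[np.float64(33.8), np.float64(1.3)] 0.16
[np.float64(38.0), np.float64(1.8)] 0.18
[np.float64(42.1), np.float64(2.4)] 0.2
[np.float64(46.3), np.float64(3.1)] 0.22
[np.float64(50.5), np.float64(3.9)] 0.24
```

To row units: 40 mm / 800 = 0.05, 33.8 mm / 800 = 0.0423, 0.16 rad / 1.5708 = 0.1019.

Emit:
{"op": "arm_command", "data": {"plan": [[[0.0053, -0.0003, -0.0001, 0, 0, 0.0127, 1], [0.0106, -0.0005, -0.0003, 0, 0, 0.0255, 1], [0.0159, -0.0005, -0.0004, 0, 0, 0.0382, 1], [0.0211, -0.0004, -0.0005, 0, 0, 0.0509, 1], [0.0264, 0, -0.0006, 0, 0, 0.0637, 1], [0.0316, 0.0003, -0.0006, 0, 0, 0.0764, 1], [0.037, 0.0008, -0.0006, 0, 0, 0.0891, 1], [0.0423, 0.0014, -0.0006, 0, 0, 0.1019, 1], [0.0463, 0.002, -0.0006, 0, 0, 0.1114, 1], [0.0488, 0.0024, -0.0006, 0, 0, 0.1178, 1], [0.05, 0.0025, -0.0006, 0, 0, 0.121, 1], [0.05, 0.0025, -0.0006, 0, 0, 0.121, 1]]]}}

```text
time_s: 18.35
ee_pos: [0.4906, 0.0586, 0.1634]
eef_rot: [3.142, 0.001, 2.285]
force: [-3.3, -2.7, 9.1]
grip_width: 0.0002
grip_force: 4.5
```

```bash
python3 a.py
```

```text
ee [490.6  58.6 163.4] yaw 2.285 F [-2.78 -2.09  8.94] t 18.4
door angle ~ 0.963 2889
```

Door at 0.963 rad (55°). I'll lift straight up, slowly at first.

To row units: -90 mm / 800 = -0.1125, -65 mm / 800 = -0.0813.

Emit:
{"op": "arm_command", "data": {"plan": [[[0, 0, -0.0013, 0, 0, 0, 1], [0, 0, -0.0038, 0, 0, 0, 1], [0, 0, -0.0063, 0, 0, 0, 1], [0, 0, -0.0088, 0, 0, 0, 1], [0, 0, -0.0113, 0, 0, 0, 1], [0, 0, -0.0138, 0, 0, 0, 1], [0, 0, -0.0175, 0, 0, 0, 1], [0, 0, -0.025, 0, 0, 0, 1], [0, 0, -0.0375, 0, 0, 0, 1], [0, 0, -0.0563, 0, 0, 0, 1], [0, 0, -0.0813, 0, 0, 0, 1], [0, 0, -0.1125, 0, 0, 0, 1]]]}}

```text
time_s: 19.6
ee_pos: [0.4903, 0.0588, 0.2539]
eef_rot: [-3.141, -0.001, 2.285]
force: [-0.2, 0.1, 0.2]
grip_width: 0.0004
grip_force: 0.0
```

To row units: -70 mm / 800 = -0.0875, -60 mm / 800 = -0.075.

Emit:
{"op": "arm_command", "data": {"plan": [[[0, 0, -0.0375, 0, 0, 0, 1], [0, 0, -0.075, 0, 0, 0, 1], [0, 0, -0.0875, 0, 0, 0, 1], [0, 0, -0.0875, 0, 0, 0, 1], [0, 0, -0.0875, 0, 0, 0, 1]]]}}

```text
time_s: 20.1
ee_pos: [0.4904, 0.0588, 0.3216]
eef_rot: [-3.14, -0.001, 2.285]
force: [0.2, -0.3, -0.1]
grip_width: 0.0006
grip_force: 0.0
```

```bash
python3 a.py; python3 - <<'E'
from h import *
p,d=cams.camera("side"); cv2.imwrite("pics/end.png",p)
E
```

```text
ee [490.3  58.7 321.4] yaw 2.285 F [ 0.93 -0.17 -0.48] t 20.15
door angle ~ 0.962 829
```

View pics/end.png

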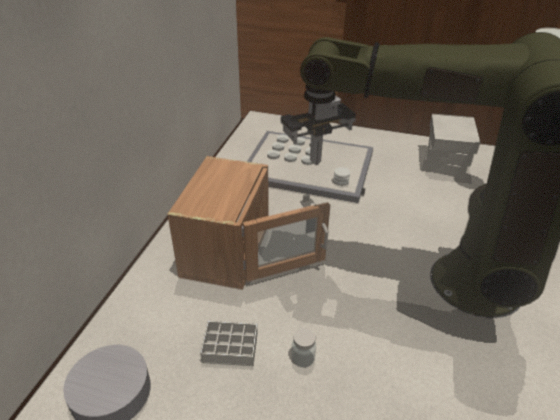

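The door stands about 55° open at (290,240), the hand is clear above it at (318,150), and the dishes, box and jar are unmoved.

```bash
python3 -c "
from station import ctrl
print(ctrl.hand_in())"
```

```text
the job is handed in; nothing more can be done
None
```

The hook was pressed to its stop at about 11 N, the door was drawn off the catch and swung steadily to about 55° (0.96 rad), the hand is clear, the dishes, box and jar are unmoved, and the job was handed in at about 20 s; the judge's verdict was not shown.

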